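Index the sample reader's swing arm to the tall vial

TASK

On the sample reader, hook a fingertip under the pull ring, lift the spring index pin out of its hole, swing the arm one hole over to the side where the tall slim vial stands, and let the pin spring fully home so that the reading head is locked over that vial. Swing it only that way and no farther; do not pinch the ring or pull hard on it, and leave the vials and everything else on the bench where they stand.

Things in the scene. Friction and masses are not known exactly. Their poses are not given: they have to be found in the camera images.
- reader: sample reader, fixed; origin on the bench under the arm's pivot, -x from the pivot over the middle hole (towards the robot, turned at most 15 degrees), z up. White base plate 275 x 340 mm, 12 mm thick, from x = -230 to 45 mm.
- hole (a point): mouth of the middle hole of a curved aluminium plate on pillars; plate top 88 mm above the bench, 162 to 214 mm from the pivot. Its five holes, 14 mm wide, lie 190 mm from the pivot at -40, -20, 0, 20 and 40 degrees about it.
- pivot (a point): centre of the top of the arm's round white hub (52 mm across), 115 mm above the bench, on the vertical hinge axis. The white arm, 28 mm wide, its top 104 mm above the bench, reaches 200 mm from here over the hole plate.
- swing (a joint): arm angle about the pivot, rad; starts at 0, in the middle hole. Positive is anticlockwise from above: the arm's end goes to the reader's -y (robot's right). Holes at -0.698, -0.349, 0, 0.349, 0.698. Light friction (under 1 N at the ring), stays where left; with the pin home it is locked but for about 0.015 rad of play.
- pin (a joint): lift of the index pin, m: 0 home in a hole, about 0.014 riding on the plate, 0.030 top stop. Spring pushes it down, about 4 N at 0, 7 N at the top. The arm swings free above 0.014. Let down within 2 mm of a hole, the round-nosed 10 mm pin drops in by itself; elsewhere it rides on the plate and drops in as the arm is pushed on to the hole.
- ring (a point): underside of the middle of the pull ring's top bar, the place to hook: 176 mm above the bench with the pin home, 190 mm from the pivot; moves with arm and pin. The ring, fixed on the pin, is an upright steel D-loop of 8 mm bar, facing along the arm; opening 52 mm wide, 52 mm high, open on both sides. 50 mm free behind it before the head. Hooking takes 4 to 15 N; over 35 N counts as pinching.
- head (a point): centre of the underside of the reading head, a black cylinder 28 mm across below the arm and 34 mm where it stands above it (top 124 mm above the bench), 120 mm from the pivot; this point is 76 mm above the bench and moves with the arm.
- tall_vial: the tall slim sample vial, amber glass with a white cap, 26 mm across, 55 mm high, standing loose on the reader's base (12 mm above the bench); origin at the centre of its underside. It stands 120 mm from the pivot, at the hole 20 degrees to one side or the other: it is the target.
- squat_vial: the squat sample vial, same glass and cap, 36 mm across, 30 mm high, standing loose at the hole on the other side; origin at the centre of its underside.
- reagent: amber reagent bottle, 54 mm across, 130 mm high, loose, beside the reader on the robot's left; origin under its centre.
- beaker: clear glass beaker, 60 mm across, 75 mm high, loose, left of the reader; origin under its centre.
- tip_box: blue plastic box 85 x 60 x 50 mm high, loose, right of the reader; origin under its centre.
- dish: flat clear dish, 84 mm across, 14 mm high, loose, at the right front of the reader; origin under its centre.
- jar: white plastic jar, 52 mm across, 70 mm high, loose, right of the reader; origin under its centre.

How it is judged:
On the way, in this order (a step that is already met when the one before it is completed fails the run):
1. the index pin is lifted out of its hole (value of joint pin above 0.013 m and contact force between the fingers and pin above 1 N), for 0.1 s.
2. the arm has been swung about one hole with the pin up or riding ((value of joint swing above 0.2 rad or value of joint swing below -0.2 rad)), for 0.05 s.
At the end, for the whole second after the job is handed in: The pin is fully home (lift under 3 mm) in the hole next to the middle one on the tall vial's side (arm angle within 0.04 rad of 0.349 or -0.349), the reading head within 12 mm of the tall vial's centre seen from above, and arm and vial at rest (value of joint pin below 0.003 m and horizontal distance between head and tall_vial below 0.012 m and (value of joint swing between 0.31 and 0.39 rad or value of joint swing between -0.39 and -0.31 rad) and velocity of joint swing between -0.05 and 0.05 rad/s and linear speed of tall_vial below 0.02 m/s); the robot touches nothing.
It fails at once if the arm is swung past the neighbouring hole (value of joint swing above 0.5 rad or value of joint swing below -0.5 rad).
It fails at once if the reading head is swung over the squat vial (horizontal distance between head and squat_vial below 0.018 m).
It fails at once if the ring is pinched or strained (over 35 N) (contact force between the fingers and pin above 35 N).
It fails at once if a vial is moved (over 10 mm), lifted or knocked over (distance of any of tall_vial, squat_vial from where it was at the start of the episode above 0.01 m or angle between any of tall_vial, squat_vial's own z axis and vertical above 0.4 rad).
It fails at once if another thing on the bench is moved (over 10 mm), lifted or knocked over (distance of any of reagent, beaker, tip_box, dish, jar from where it was at the start of the episode above 0.01 m or angle between any of reagent, beaker, tip_box, dish, jar's own z axis and vertical above 0.4 rad).
It also fails if it takes over 43 s, if anything falls off the work surface, if the arm or the gripper's body presses on something with over 40 N, if the wrist force passes 120 N, or if a joint passes its speed limit or range.

ROBOT

A 6-joint arm with a two-finger parallel gripper is mounted at the origin on the work surface. World frame = base frame: x ahead of the robot, y to its left, z up, the work surface at z = 0. Lengths are in m, angles in rad, forces in N, time in s.
With the tool pointing down it reaches from about 0.3 to 0.775 m from the base axis. Payload 14.6 kg.
Tool frame: the origin (TCP) lies between the finger pads; the fingertips stand 14 mm ahead of it and the grasp point (between the pads) lies 5 mm behind it; z points along the fingers, y is the line along which they close (so a half turn about z gives the same grasp; the last joint's range is limited). The gripper opens to 94 mm and grips with 3 to 60 N. Pads are 16 mm wide; open, the fingers measure 119 mm over their backs; the gripper's body (75 mm by 177 mm) begins 78 mm behind the grasp point.
Start: joints at [-1.351, 0.3, 1.521, -0, 1.321, -0.067], TCP at [0.156, -0.528, 0.219] pointing down, gripper open.
Joint ranges: [-3.03, 3.03], [-0.79, 2.21], [0.23, 2.52], [-1.04, 4.18], [0, 3.07], [-2.55, 2.55]. Speed limits (rad/s): [2.22, 2.22, 2.57, 3.14, 3.14, 3.14].

INTERFACE

Orientations are given as [roll, pitch, yaw] about the fixed x, y, z axes, in that order (R = Rz(yaw) Ry(pitch) Rx(roll)).
In Python, from station import ctrl gives the robot as it stands. The module is installed in compiled form; this text tells all that it offers.
- The arm moves only by the tool move_arm, never from a script. Its argument "targets" is a list of rows, each a list of 7 numbers: the opening, from -1 (shut) to 1 (fully open), then the shift along the tool's x, y, z in units of 50 mm (1.0 is 50 mm), then the turn, a rotation vector about the tool's x, y, z in rad. A call has 1 to 12 rows; each row is the pose to reach, as a shift and turn from the pose commanded when the call began, along the tool's axes at that moment; what a row does not reach only later rows make up. A row lasts 1/10 s, in which the tool goes at most 50 mm and 8.59 degrees, less where a joint would pass 70% of its speed; a pose out of reach is approached as far as the arm can. A call with a gripper value outside its range is refused whole. The fingers move at their own pace and stop on an object; "grip_force" is the grip in N (left out, the last holds). Time passes only in rows, so rows that repeat a pose let the fingers close. It gives the time, the measured TCP pose, the force, the opening and the grip force at its end, in the units of the state.
- ctrl.get_obs(): the state, without advancing time (a new reading comes with each control period).
- ctrl.camera(name): name is "scene" or "top" or "wrist"; returns (picture, depth): 480x640x3 uint8, red, green, blue; 480x640 float32, m along the optical axis (not along the pixel's ray), 0 where there is no reading.
- ctrl.camera_params(name): a dict with "intrinsics" (3x3 intrinsics, pixels), "rvec" (rotation vector, rad) and "tvec" (3), from world to camera coordinates, as OpenCV has them; the wrist camera has in their place "T_tool_cam" (4x4, takes a point from camera to tool coordinates, whose origin is the TCP and whose axes are the flange's). Camera axes: x right, y down, z forward; pixel columns grow to the right and rows downward; lengths in m; the calibration is good to about 2 mm. A picture is of the moment at which its call begins: read the wrist's pose just before it. camera_params takes no time and is no camera call.
- ctrl.hand_in(): hands the job in; it is judged then, once.
Trained networks look in the newest picture that a camera, given by its name, has taken for a name from the list of things; names that differ only in an ending like _2 or _b are one class to them, and where a whole thing is asked for, a point or a joint stands for the part that bears it (a point fixed in the world has none). Each returns a list of dicts, best first, with "score" (0 to 1); they miss things now and then, are a little off and sometimes report something else, mostly with a low value. They report only what shows in the picture. A call takes as long as a camera call.
- ctrl.cut_out(camera, target): "region" (480x640 bool, what is visible of it) and "point" ([column, row] in pixels, amid what is visible of it).
- ctrl.tip_of(camera, target): "point" ([column, row] in pixels: a listed point, or the origin of a listed thing).
The state is a dict: "time_s": time; "qpos": joint angles; "joint_vel": joint speeds; "tau": joint torques, N m; "ee_pos": TCP position; "eef_rot": TCP orientation; "force": force on the tool from outside, world axes, zero at the start; "moment": the same for the moment, N m; "grip_width": finger opening in m; "grip_force": force on a finger pad.
Only numpy, scipy, OpenCV 4.12 (cv2) and the standard library are available. Lean on these libraries where they do the work, as an engineer would, in place of code of your own. Each camera call takes 0.05 s, during which the arm holds its last target. There are 200 camera calls.

## Working session

There is one attempt and no reset: what is moved stays moved. The work goes in short steps, Python scripts to look and compute and a tool call to move; the robot and the scene stay as the last step left them, time stands still between calls to the robot, and variables do not carry over. Pictures are saved under pics/ and viewed, at most 10 in all, crops included, and the job is handed in when it is done.

Besides the shell and the picture viewer there is one more tool, called after "Request:" by a JSON object that holds its "api" and its "payload", one argument or row to a line. move_arm: Moves the arm, as the interface text tells. Its arguments: {"type":"object","properties":{"targets":{"type":"array"},"grip_force":{"type":"number"}},"required":["targets"]}

```bash
mkdir -p pics
cat > h.py <<'E'
import numpy as np, cv2
from station import ctrl
from scipy.spatial.transform import Rotation as R
def world(cam,px,depth,z=None):
    p=ctrl.camera_params(cam);K=np.array(p["intrinsics"]);Rm=cv2.Rodrigues(np.array(p["rvec"],float))[0];t=np.array(p["tvec"],float).ravel()
    d=np.linalg.inv(K)@[px[0],px[1],1.]
    o=-Rm.T@t; w=Rm.T@d
    if z is not None: return o+w*(z-o[2])/w[2]
    return o+w*depth[int(round(px[1])),int(round(px[0]))]
E
python3 - <<'E'
from h import *
print(ctrl.get_obs())
for c in("scene","top"):
    im,d=ctrl.camera(c);cv2.imwrite(f"pics/{c}0.png",im[:,:,::-1])
    for n,z in(("hole",.088),("pivot",.115),("ring",.176),("head",.076),("tall_vial",.012),("squat_vial",.012)):
        for r in ctrl.tip_of(c,n)[:2]: print(c,n,round(r["score"],2),np.round(r["point"]),np.round(world(c,r["point"],d,z),4))
    for n in("tall_vial","squat_vial","reagent","jar","tip_box","beaker","ring"):
        for r in ctrl.cut_out(c,n)[:2]: print(c,"cut",n,round(r["score"],2),np.round(r["point"]),np.round(world(c,r["point"],d),3))
E
```

```text
{'time_s': 0.0, 'qpos': array([-1.35061010e+00,  3.00448832e-01,  1.52157551e+00,  2.23812344e-05,
        1.32069273e+00, -6.65906189e-02]), 'joint_vel': array([ 1.37209415e-03, -6.77558252e-05,  1.04022422e-03,  8.87679727e-04,
       -1.15058232e-03,  7.73646776e-04]), 'tau': array([-2.08350255e-03, -5.31807554e+01, -3.52738094e+01,  7.07661593e-02,
        2.44112348e-02, -1.01505952e-04]), 'ee_pos': array([ 0.15552862, -0.52729901,  0.21890089]), 'eef_rot': array([-3.14047217e+00, -9.64506396e-05,  2.86771240e-01]), 'force': array([ 0.05674195, -0.01767332,  0.35869286]), 'moment': array([-0.00049021, -0.01029666, -0.00592441]), 'grip_force': 0.0, 'grip_width': 0.09411455485805563}
scene hole 0.73 [296. 226.] [ 0.5322 -0.0116  0.088 ]
scene hole 0.55 [331. 270.] [ 0.6947 -0.0173  0.088 ]
scene pivot 0.87 [354. 261.] [0.7176 0.0166 0.115 ]
scene ring 0.73 [316. 247.] [ 0.724  -0.0662  0.176 ]
scene ring 0.56 [295. 190.] [ 0.5324 -0.0139  0.176 ]
scene head 0.58 [317. 247.] [6.031e-01 5.000e-04 7.600e-02]
scene head 0.53 [354. 261.] [0.6753 0.045  0.076 ]
scene tall_vial 0.89 [296
[... 866 characters left out ...]
 0.71 [329. 227.] [ 0.6046 -0.0053  0.076 ]
top tall_vial 0.72 [349. 224.] [ 0.623  -0.0463  0.012 ]
top tall_vial 0.55 [322. 163.] [0.7553 0.0109 0.012 ]
top squat_vial 0.47 [309. 230.] [0.6102 0.0378 0.012 ]
top cut tall_vial 0.46 [348. 221.] [ 0.62  -0.042  0.069]
top cut squat_vial 0.59 [330. 222.] [ 0.606 -0.007  0.128]
top cut squat_vial 0.56 [307. 230.] [0.604 0.039 0.043]
top cut reagent 0.84 [214. 216.] [0.624 0.22  0.091]
top cut jar 0.85 [436. 176.] [ 0.712 -0.219  0.069]
top cut jar 0.42 [328. 220.] [ 0.61  -0.003  0.125]
top cut tip_box 0.79 [450. 216.] [ 0.634 -0.251  0.051]
top cut beaker 0.67 [219. 274.] [0.515 0.226 0.005]
top cut ring 0.64 [334. 254.] [ 0.54  -0.015  0.183]
```

View pics/scene0.png

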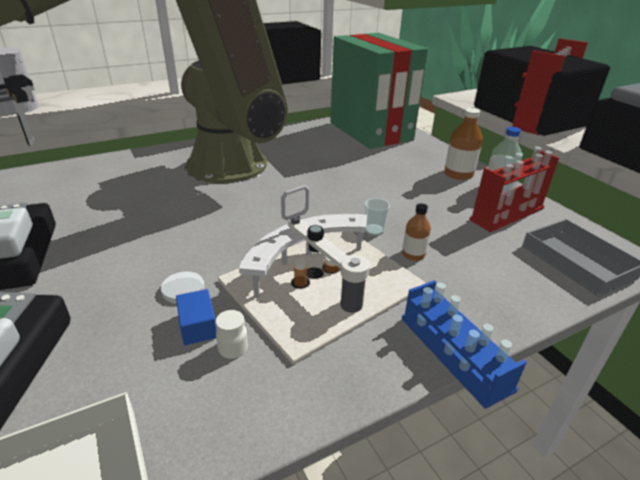

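View pics/top0.png

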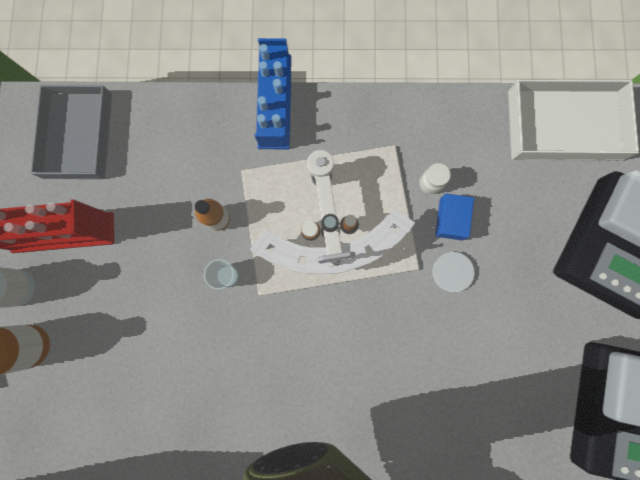

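The ring stands at scene (296,205). The tall vial is at top (349,224), cap height 0.069, on the robot's right, so the swing is positive. Moving in front of the ring, while keeping high.

Request:
{"api": "move_arm", "payload": {
  "targets": [
    [-0.7,0.65,-0.65,-1.6,0,0,0],
    [-0.7,1.3,-1.3,-1.6,0,0,0.1],
    [-0.7,2,-2,-1.6,0,0,0.1],
    [-0.7,2.7,-2.7,-1.6,0,0,0.1],
    [-0.7,3.4,-3.4,-1.6,0,0,0.1],
    [-0.7,4.1,-4.1,-1.6,0,0,0.1],
    [-0.7,4.8,-4.8,-1.6,0,0,0.1],
    [-0.7,5.5,-5.5,-1.6,0,0,0.1],
    [-0.7,6.2,-6.2,-1.6,0,0,0.1],
    [-0.7,6.9,-6.9,-1.6,0,0,0.1],
    [-0.7,7.6,-7.6,-1.6,0,0,0.1],
    [-0.7,7.8,-7.8,-1.6,0,0,0.1]
  ]
}}

```text
time_s: 2.6
ee_pos: [0.4201, -0.0404, 0.2996]
eef_rot: [-3.142, -0.001, 0.188]
force: [0.9, -0.6, 0.3]
grip_width: 0.0144
grip_force: 0.0
```

Run:
```python
from h import *
def cloud(c,d):
    p=ctrl.camera_params(c);K=np.array(p["intrinsics"]);Rm=cv2.Rodrigues(np.array(p["rvec"],float))[0];t=np.array(p["tvec"],float).ravel()
    v,u=np.mgrid[:480,:640];P=np.stack([u,v,np.ones_like(u)],-1)@np.linalg.inv(K).T*d[...,None]
    return (P-t)@Rm
for c in("scene","top"):
    im,d=ctrl.camera(c);P=cloud(c,d)
    near=(d>0)&(abs(P[...,0]-.535)<.06)&(abs(P[...,1]+.018)<.06)
    for lo,hi in((.17,.2),(.13,.165)):
        Q=P[near&(P[...,2]>lo)&(P[...,2]<hi)]
        if len(Q)>3:
            w=np.linalg.svd(Q[:,:2]-Q[:,:2].mean(0))[2][0]
            s=(Q[:,:2]-Q[:,:2].mean(0))@w
            print(c,lo,len(Q),Q.mean(0).round(4),"med",np.median(Q,0).round(4),"dir",w.round(3),s.min().round(3),s.max().round(3))
    Q=P[(d>0)&(abs(P[...,0]-.72)<.04)&(abs(P[...,1]-.015)<.04)&(abs(P[...,2]-.115)<.006)]
    print(c,"hub",len(Q),((Q.max(0)+Q.min(0))/2).round(4),Q.mean(0).round(4))
    for n,z in(("pivot",.115),("hole",.088),("ring",.176),("tall_vial",.012)):
        for r in ctrl.tip_of(c,n)[:1]: print(c,n,round(r["score"],2),world(c,r["point"],d,z).round(4))
o=ctrl.get_obs();print(o["time_s"],o["qpos"].round(3),o["ee_pos"],o["eef_rot"])
```

```text
scene 0.17 131 [ 0.5389 -0.0213  0.1806] med [ 0.5394 -0.0225  0.1815] dir [-0.154  0.988] -0.031 0.037
scene 0.13 120 [ 0.5385 -0.0185  0.1476] med [ 0.5381 -0.0177  0.1478] dir [-0.161  0.987] -0.034 0.034
scene hub 411 [0.724  0.0125 0.115 ] [0.7288 0.0098 0.1155]
scene pivot 0.89 [0.7244 0.0156 0.115 ]
scene hole 0.78 [ 0.5369 -0.0153  0.088 ]
scene ring 0.86 [ 0.5291 -0.0139  0.176 ]
scene tall_vial 0.56 [ 0.6167 -0.0459  0.012 ]
top 0.17 173 [ 0.5381 -0.0165  0.1817] med [ 0.5378 -0.0164  0.1824] dir [ 0.16  -0.987] -0.032 0.033
top 0.13 13 [ 0.5359 -0.0196  0.1482] med [ 0.5397 -0.0436  0.1459] dir [-0.164  0.986] -0.03 0.035
top hub 513 [0.7254 0.0134 0.115 ] [0.7243 0.0138 0.115 ]
top pivot 0.96 [0.7243 0.0167 0.115 ]
top hole 0.9 [ 0.5358 -0.0228  0.088 ]
top ring 0.73 [ 0.5408 -0.0147  0.176 ]
top tall_vial 0.5 [ 0.6277 -0.0401  0.012 ]
3.1 [-0.191 -0.049  1.727 -0.     1.463  1.194] [ 0.41911489 -0.04388508  0.29956034] [ 3.14150553e+00 -2.14835985e-04  1.85293694e-01]
```

Request:
{"api": "move_arm", "payload": {
  "targets": [
    [-0.7,0,0,0,0,0.14,0],
    [-0.7,0,0,0,0,0.28,0],
    [-0.7,0,0,0,0,0.42,0],
    [-0.7,0,0,0,0,0.56,0],
    [-0.7,0,0,0,0,0.7,0],
    [-0.7,0,0,0,0,0.84,0],
    [-0.7,0,0,0,0,0.96,0],
    [-0.7,0,0,0,0,0.96,0]
  ]
}}

```text
time_s: 3.9
ee_pos: [0.4182, -0.0437, 0.2983]
eef_rot: [-3.14, -0.962, 0.183]
force: [0.3, -0.8, -0.3]
grip_width: 0.0142
grip_force: 0.0
```

```bash
cat >> h.py <<'E'
def plan(ring_xy,psi,theta,fwd,zr,yawoff=0):
    "shift (50mm units) and rotvec in present tool frame; fwd: TCP ahead of ring plane, zr: finger-axis height at ring plane"
    h=np.array([np.cos(psi),np.sin(psi),0]);tz=np.cos(theta)*h-np.array([0,0,np.sin(theta)])
    y=np.array([np.sin(psi),-np.cos(psi),0]);Rt=np.column_stack([np.cross(y,tz),y,tz])
    p=np.array([*ring_xy,zr])+tz*fwd/np.cos(theta)
    o=ctrl.get_obs();R0=R.from_euler("xyz",o["eef_rot"]).as_matrix()
    print(o["time_s"],"q",o["qpos"].round(3),"ee",o["ee_pos"].round(4),"rpy",o["eef_rot"].round(3),"F",o["force"].round(2),"gw",o["grip_width"].round(4))
    print("to",p.round(4),"shift",(R0.T@(p-o["ee_pos"])/.05).round(3),"rot",R.from_matrix(R0.T@Rt).as_rotvec().round(3))
E
python3 - <<'E'
from h import *
for th in(35,40): plan((.538,-.0175),.166,np.radians(th),-.045,.15)
E
```

```text
Traceback (most recent call last):
  File "h.py", line 16, in plan
    print(o["time_s"],"q",o["qpos"].round(3),"ee",o["ee_pos"].round(4),"rpy",o["eef_rot"].round(3),"F",o["force"].round(2),"gw",o["grip_width"].round(4))
                                                                                                                                ^^^^^^^^^^^^^^^^^^^^^
AttributeError: 'float' object has no attribute 'round'
```

Tilt reached. Fixing the print.

```bash
sed -i 's/o\["grip_width"\].round(4)/round(o["grip_width"],4)/' h.py
python3 - <<'E'
from h import *
for th in(25,35): plan((.538,-.0175),.166,np.radians(th),-.045,.15)
E
```

```text
3.9 q [-0.534 -0.49   2.311  0.931  0.738  0.325] ee [ 0.4182 -0.0437  0.2983] rpy [-3.14  -0.962  0.183] F [ 0.33 -0.84 -0.3 ] gw 0.0142
to [ 0.4936 -0.0249  0.171 ] shift [-1.2   -0.09   2.728] rot [-0.016  0.173  0.008]
3.9 q [-0.534 -0.49   2.311  0.931  0.738  0.325] ee [ 0.4182 -0.0437  0.2983] rpy [-3.14  -0.962  0.183] F [ 0.33 -0.84 -0.3 ] gw 0.0142
to [ 0.4936 -0.0249  0.1815] shift [-1.028 -0.09   2.608] rot [-0.015 -0.002  0.01 ]
```

Request:
{"api": "move_arm", "payload": {
  "targets": [
    [-0.7,-0.25,0,0.6,0,0,0],
    [-0.7,-0.5,0,1.2,-0.01,0,0.01],
    [-0.7,-0.75,-0.05,1.8,-0.01,0,0.01],
    [-0.7,-1.03,-0.09,2.4,-0.015,0,0.01],
    [-0.7,-1.03,-0.09,2.6,-0.015,0,0.01],
    [-0.7,-1.03,-0.09,2.6,-0.015,0,0.01],
    [-0.7,-1.03,-0.09,2.6,-0.015,0,0.01]
  ]
}}

```text
time_s: 4.6
ee_pos: [0.4946, -0.024, 0.1833]
eef_rot: [-3.141, -0.96, 0.171]
force: [0.2, 0.7, 0.7]
grip_width: 0.0141
grip_force: 0.0
```

Run:
```python
from h import *
im,d=ctrl.camera("scene");cv2.imwrite("pics/s1.png",cv2.resize(im[130:310,200:440,::-1],(800,600),interpolation=cv2.INTER_CUBIC))
plan((.538,-.0175),.166,np.radians(35),.010,.15)
```

```text
4.65 q [-0.33  -0.073  2.325  1.59   0.404 -0.325] ee [ 0.4945 -0.0242  0.1837] rpy [ 3.141 -0.961  0.171] F [0.32 0.17 0.  ] gw 0.014
to [ 0.5479 -0.0158  0.143 ] shift [-0.047  0.015  1.352] rot [-0.003 -0.001  0.003]
```

View pics/s1.png

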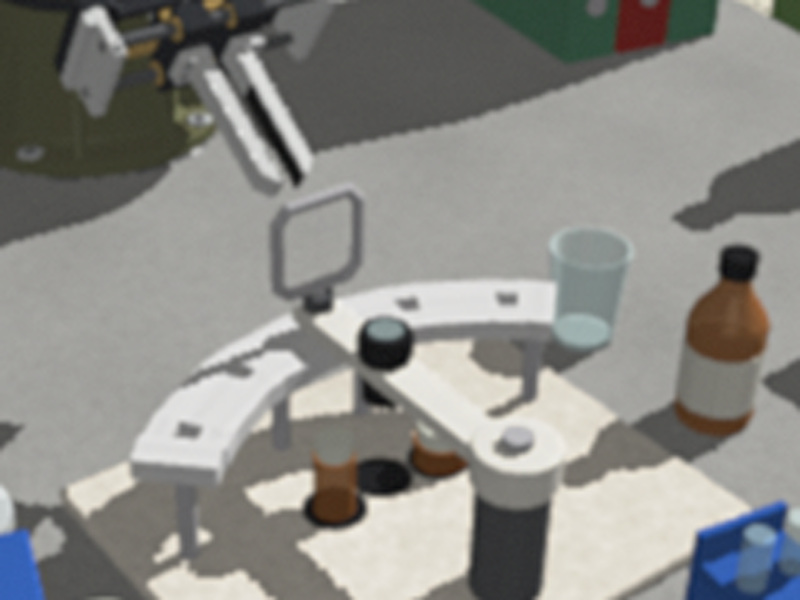

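The crop shows the fingertips at (285,185), above and in front of the ring (318,245), with the tall vial at (335,470) on the robot's right. I'll slide in gently.

Request:
{"api": "move_arm", "payload": {
  "targets": [
    [-0.7,-0.01,0,0.25,0,0,0],
    [-0.7,-0.02,0,0.5,0,0,0],
    [-0.7,-0.03,0.01,0.75,0,0,0],
    [-0.7,-0.04,0.015,1.0,0,0,0],
    [-0.7,-0.05,0.015,1.2,0,0,0],
    [-0.7,-0.05,0.015,1.35,0,0,0],
    [-0.7,-0.05,0.015,1.35,0,0,0],
    [-0.7,-0.05,0.015,1.35,0,0,0]
  ]
}}

```text
time_s: 5.45
ee_pos: [0.5474, -0.0162, 0.1429]
eef_rot: [3.141, -0.961, 0.17]
force: [-0.8, -1.1, 0.1]
grip_width: 0.0139
grip_force: 0.0
```

Run:
```python
from h import *
im,d=ctrl.camera("scene");a=cv2.resize(im[150:270,240:400,::-1],(400,300),interpolation=cv2.INTER_CUBIC)
im,d=ctrl.camera("top");b=cv2.resize(im[200:320,260:420,::-1],(400,300),interpolation=cv2.INTER_CUBIC)
cv2.imwrite("pics/s2.png",np.hstack([a,b]))
plan((.538,-.0175),.166,np.radians(35),.010,.185)
```

```text
5.55 q [-0.257  0.145  2.231  1.969  0.376 -0.679] ee [ 0.5473 -0.0163  0.1428] rpy [ 3.14  -0.961  0.17 ] F [-0.2  -0.65  0.4 ] gw 0.0143
to [ 0.5479 -0.0158  0.178 ] shift [ 0.584 -0.006 -0.393] rot [-0.002 -0.001  0.002]
```

View pics/s2.png

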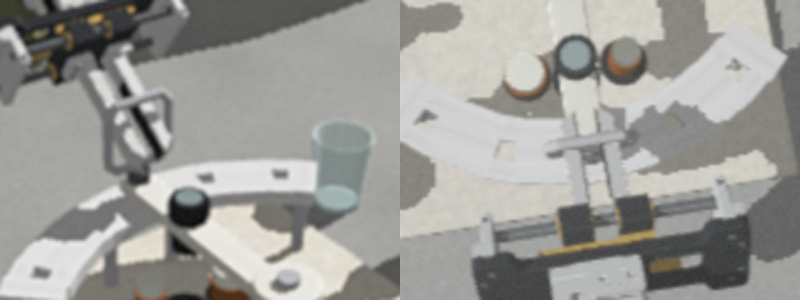

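The fingers are through the ring with both tips past the bar (left crop 140,130; right crop 595,135). Lifting in steps.

Request:
{"api": "move_arm", "payload": {
  "targets": [
    [-0.7,0.1,0,-0.07,0,0,0],
    [-0.7,0.2,0,-0.14,0,0,0],
    [-0.7,0.25,0,-0.175,0,0,0],
    [-0.7,0.3,0,-0.21,0,0,0],
    [-0.7,0.35,0,-0.245,0,0,0],
    [-0.7,0.35,0,-0.245,0,0,0],
    [-0.7,0.35,0,-0.245,0,0,0]
  ]
}}

```text
time_s: 6.25
ee_pos: [0.547, -0.0162, 0.1629]
eef_rot: [3.141, -0.959, 0.169]
force: [-4.2, -1.4, -4.3]
grip_width: 0.0143
grip_force: 2.7
```

Request:
{"api": "move_arm", "payload": {
  "targets": [
    [-0.7,0.06,0,-0.04,0,0,0],
    [-0.7,0.12,0,-0.08,0,0,0],
    [-0.7,0.18,0,-0.125,0,0,0],
    [-0.7,0.24,0,-0.17,0,0,0],
    [-0.7,0.24,0,-0.17,0,0,0],
    [-0.7,0.24,0,-0.17,0,0,0]
  ]
}}

```text
time_s: 6.85
ee_pos: [0.547, -0.0161, 0.1775]
eef_rot: [3.141, -0.959, 0.169]
force: [-3.4, -1.0, -6.0]
grip_width: 0.014
grip_force: 3.1
```

```bash
cat >> h.py <<'E'
def cloud(c,d):
    p=ctrl.camera_params(c);K=np.array(p["intrinsics"]);Rm=cv2.Rodrigues(np.array(p["rvec"],float))[0];t=np.array(p["tvec"],float).ravel()
    v,u=np.mgrid[:480,:640];P=np.stack([u,v,np.ones_like(u)],-1)@np.linalg.inv(K).T*d[...,None]
    return (P-t)@Rm
E
python3 - <<'E'
from h import *
im,d=ctrl.camera("top");P=cloud("top",d)
m=(d>0)&(abs(P[...,0]-.538)<.02)&(abs(P[...,1]+.0175)<.045)&(P[...,2]>.17)
print(np.percentile(P[m][:,2],[10,50,80,90,97]).round(4))
plan((.538,-.0175),.166,np.radians(35),.010,.185)
E
```

```text
[0.1856 0.2016 0.2046 0.2065 0.2102]
6.9 q [-0.257  0.062  2.21   1.694  0.347 -0.386] ee [ 0.547  -0.0161  0.1775] rpy [ 3.141 -0.959  0.169] F [-3.88 -1.55 -6.29] gw 0.0142
to [ 0.5479 -0.0158  0.178 ] shift [ 0.018 -0.002  0.008] rot [-0.002  0.001  0.002]
```

Run:
```python
from h import *
o=ctrl.get_obs();R0=R.from_euler("xyz",o["eef_rot"]);pv=np.array([.7255,.0145,0]);v=o["ee_pos"]-pv
for a in(.03,.07,.11,.15,.19,.23,.27,.31,.335,.349):
    q=R.from_euler("z",a);print(a,(R0.inv().apply(q.apply(v)-v)/.05).round(3),(R0.inv()*q*R0).as_rotvec().round(3))
```

```text
0.03 [0.001 0.109 0.001] [ 0.025  0.    -0.017]
0.07 [0.005 0.253 0.007] [ 0.057  0.    -0.04 ]
0.11 [0.013 0.398 0.018] [ 0.09   0.    -0.063]
0.15 [0.024 0.541 0.034] [ 0.123  0.    -0.086]
0.19 [0.038 0.684 0.054] [ 0.156  0.    -0.109]
0.23 [0.055 0.825 0.079] [ 0.188  0.    -0.132]
0.27 [0.076 0.966 0.108] [ 0.221  0.    -0.155]
0.31 [0.1   1.105 0.142] [ 0.254  0.    -0.178]
0.335 [0.116 1.19  0.166] [ 0.274  0.    -0.192]
0.349 [0.126 1.238 0.18 ] [ 0.286  0.    -0.2  ]
```

Request:
{"api": "move_arm", "payload": {
  "targets": [
    [-0.7,0.001,0.109,0.001,0.025,0,-0.017],
    [-0.7,0.005,0.253,0.007,0.057,0,-0.04],
    [-0.7,0.013,0.398,0.018,0.09,0,-0.063],
    [-0.7,0.024,0.541,0.034,0.123,0,-0.086],
    [-0.7,0.038,0.684,0.054,0.156,0,-0.109],
    [-0.7,0.055,0.825,0.079,0.188,0,-0.132],
    [-0.7,0.076,0.966,0.108,0.221,0,-0.155],
    [-0.7,0.1,1.105,0.142,0.254,0,-0.178],
    [-0.7,0.116,1.19,0.166,0.274,0,-0.192],
    [-0.7,0.126,1.238,0.18,0.286,0,-0.2],
    [-0.7,0.126,1.238,0.18,0.286,0,-0.2],
    [-0.7,0.126,1.238,0.18,0.286,0,-0.2]
  ]
}}

```text
time_s: 8.1
ee_pos: [0.5683, -0.0757, 0.1774]
eef_rot: [3.142, -0.959, 0.518]
force: [-6.2, -3.4, -5.7]
grip_width: 0.0143
grip_force: 4.5
```

```bash
cat >> h.py <<'E'
def armangle(c="top"):
    im,d=ctrl.camera(c);P=cloud(c,d);dx=P[...,0]-.7255;dy=P[...,1]-.0145;r=np.hypot(dx,dy)
    m=(d>0)&(r>.04)&(r<.10)&(abs(P[...,2]-.104)<.005)
    a=np.arctan2(-dy[m],-dx[m]);print(c,"arm angle",m.sum(),np.median(a).round(4),"swing",(np.median(a)-.168).round(3))
    m=(d>0)&(r>.16)&(r<.21)&(P[...,2]>.17)&(P[...,0]>.5)
    a=np.arctan2(-dy[m],-dx[m]);print("ring ang",m.sum(),np.median(a).round(3),np.percentile(P[m][:,2],[50,90]).round(4))
    return im
E
python3 - <<'E'
from h import *
im=armangle("scene");a=cv2.resize(im[150:270,240:400,::-1],(400,300),interpolation=cv2.INTER_CUBIC)
im=armangle();b=cv2.resize(im[200:320,260:420,::-1],(400,300),interpolation=cv2.INTER_CUBIC)
cv2.imwrite("pics/s3.png",np.hstack([a,b]))
o=ctrl.get_obs();print(o["time_s"],o["ee_pos"],o["eef_rot"],o["force"])
E
```

```text
scene arm angle 346 0.5762 swing 0.408
ring ang 607 0.567 [0.1899 0.2046]
top arm angle 448 0.5197 swing 0.352
ring ang 520 0.523 [0.1999 0.2053]
8.2 [ 0.56822442 -0.07563182  0.17734313] [ 3.14153578 -0.9589867   0.51763135] [-5.90874071 -4.00898337 -4.67559988]
```

View pics/s3.png

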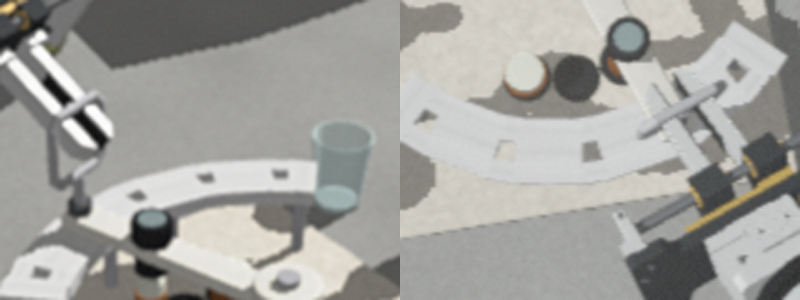

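The arm is over the right-hand neighbour hole and the head over the tall vial (right crop 628,40). Lowering.

Request:
{"api": "move_arm", "payload": {
  "targets": [
    [-0.7,-0.05,0,0.035,0,0,0],
    [-0.7,-0.1,0,0.07,0,0,0],
    [-0.7,-0.15,0,0.105,0,0,0],
    [-0.7,-0.2,0,0.14,0,0,0],
    [-0.7,-0.25,0,0.175,0,0,0],
    [-0.7,-0.3,0,0.21,0,0,0],
    [-0.7,-0.35,0,0.245,0,0,0],
    [-0.7,-0.4,0,0.28,0,0,0],
    [-0.7,-0.45,0,0.315,0,0,0],
    [-0.7,-0.53,0,0.37,0,0,0],
    [-0.7,-0.53,0,0.37,0,0,0]
  ]
}}

```text
time_s: 9.3
ee_pos: [0.5684, -0.0752, 0.1452]
eef_rot: [-3.141, -0.96, 0.518]
force: [-0.1, -0.7, -0.3]
grip_width: 0.0143
grip_force: 0.0
```

Run:
```python
from h import *
im=armangle("scene");a=cv2.resize(im[150:270,240:400,::-1],(400,300),interpolation=cv2.INTER_CUBIC)
im=armangle();b=cv2.resize(im[200:320,260:420,::-1],(400,300),interpolation=cv2.INTER_CUBIC)
cv2.imwrite("pics/s4.png",np.hstack([a,b]))
o=ctrl.get_obs();print(o["time_s"],o["ee_pos"],o["eef_rot"],o["force"])
```

```text
scene arm angle 347 0.5804 swing 0.412
ring ang 163 0.56 [0.1797 0.1853]
top arm angle 447 0.5207 swing 0.353
ring ang 262 0.513 [0.1805 0.1843]
9.4 [ 0.56851117 -0.07528784  0.14571414] [ 3.1414227  -0.95999809  0.51800744] [ 1.05837451 -0.42435169 -0.0344478 ]
```

View pics/s4.png

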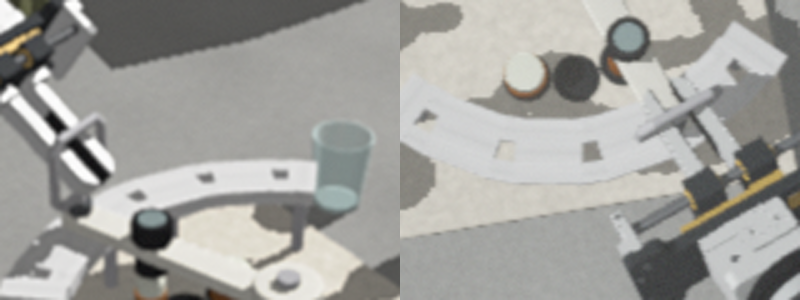

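The ring top reads about 0.182–0.185, the home height, and the tool carries no load. Withdrawing along the fingers.

Request:
{"api": "move_arm", "payload": {
  "targets": [
    [-0.7,0,0,-0.2,0,0,0],
    [-0.7,0,0,-0.5,0,0,0],
    [-0.7,0,0,-0.8,0,0,0],
    [-0.7,0,0,-1.1,0,0,0],
    [-0.7,0,0,-1.5,0,0,0],
    [-0.7,0,0,-1.9,0,0,0],
    [-0.7,0,0,-2.2,0,0,0],
    [-0.7,0,0,-2.2,0,0,0],
    [-0.7,0,0,-2.2,0,0,0]
  ]
}}

```text
time_s: 10.3
ee_pos: [0.4901, -0.1202, 0.209]
eef_rot: [3.14, -0.96, 0.518]
force: [-0.1, 0.4, -0.6]
grip_width: 0.0141
grip_force: 0.0
```

Run:
```python
from h import *
im=armangle("scene");a=cv2.resize(im[150:300,240:400,::-1],(400,375),interpolation=cv2.INTER_CUBIC)
im=armangle();b=cv2.resize(im[170:320,260:420,::-1],(400,375),interpolation=cv2.INTER_CUBIC)
cv2.imwrite("pics/s5.png",np.hstack([a,b]))
o=ctrl.get_obs();print(o["time_s"],o["ee_pos"],o["force"])
```

```text
scene arm angle 346 0.575 swing 0.407
ring ang 126 0.547 [0.1817 0.1856]
top arm angle 449 0.5186 swing 0.351
ring ang 175 0.515 [0.1824 0.185 ]
10.4 [ 0.49025283 -0.11964894  0.20846972] [0.92066321 0.43297052 0.58980655]
```

View pics/s5.png

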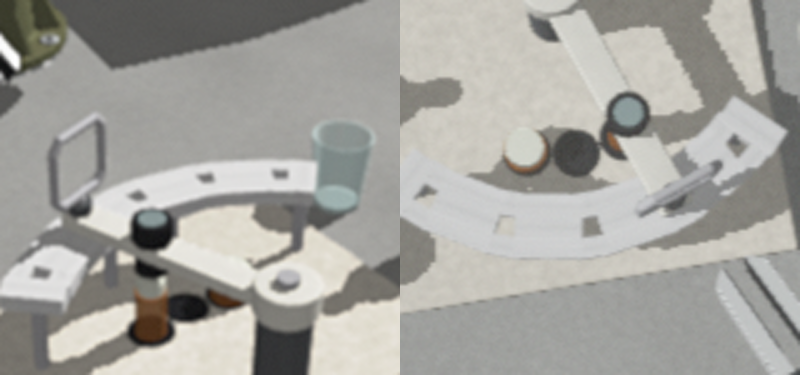

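The head stands over the tall vial (left crop 150,240 above 150,300). The ring is at its home height (median 0.1824, same as at the start), the swing reads about 0.35, and the gripper is clear.

```bash
python3 -c "
from station import ctrl
print(ctrl.hand_in())"
```

```text
the job is handed in; nothing more can be done
None
```

I handed the job in: the pin looks home in the next hole on the robot's right (swing about 0.35 rad by the top camera; the scene camera reads about 0.41), the head stands over the tall vial, the gripper is clear, and the clock was at about 10.4 s; no verdict came back.

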